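# Clamp the stop plate of the slicing board

### The job

Slide the loose aluminium stop plate of the slicing board fully home, so that the end of its slot meets the upright threaded stud, and let go of it. Then screw the knurled ring nut on the stud down (clockwise seen from above), counting turns: somewhere between a quarter of a turn and one full turn its rubber washer meets the plate and the resistance rises; from there give it about an eighth of a turn more so that the plate is clamped, but do not overtighten. Leave the other things on the counter where they are.

Things in the scene. Friction and masses are not known exactly. Their poses are not given: they have to be found in the camera images.
- stud_foot (a point): Point on the axis of the upright steel stud (12 mm diameter, top about 71 mm above this point), on the top face of the fixed wooden slicing board, which is 300 x 130 x 20 mm and runs from 240 mm behind to 60 mm ahead of this point along x. x = the direction in which the stop plate slides home, y across the board, z up. The board's top is 20 mm above the counter.
- rail_mouth (a point): Point on the board's top, midway between the rails, 58 mm before stud_foot along x, same axes: here the flared mouth of the rails begins (about 96 mm wide inside). From 28 mm ahead of this point to beyond the stud, two straight wooden rails, 8 mm high, stand 84 mm apart inside.
- plate_seat (a point): Point of the loose aluminium stop plate (about 220 g) that lies on the stud axis when home, 3 mm above its underside; x towards the stud. Its foot is 6 mm thick, 80 mm wide, from x = -85 to +30 mm; a 16 mm slot open at +x ends at x = -6 mm. It starts flat on the board, 92 to 125 mm short of home, slot towards the stud, up to 4 mm and 0.06 rad off line.
- plate_fence (a point): Centre of the plate's upright fence, the part to grasp: 8 mm thick along x, 80 mm wide along y, 58 mm high; its bottom is 6 mm and its top 64 mm above the board. It stands 81 mm behind plate_seat along -x. Same axes as plate_seat.
- ring_middle (a point): Fixed point on the stud axis 34 mm above the board's top, about the middle of the ring nut's gripping band (knurled steel cylinder, 44 mm diameter, 26 mm high) at the start. The real ring starts up to 3 mm higher or lower than this (not measured), and moves down 8 mm a turn. Below the band, 23 mm under its middle (11 mm over the board), is the underside of a rubber washer, 40 mm wide.
- ring (a joint): Turn of the ring nut in rad, 0 at the start, growing clockwise from above, which screws it down 1.27 mm per rad. The washer meets the plate (top 6 mm above the board) after about 1.6 to 6.3 rad, differing each time. Free running takes 0.05 N m; from the touch on, clamping grows about 17 N per rad and the moment felt 0.1 (held still) to 0.3 (turning) N m per rad. It stays where left.
- butter_dish: White ceramic butter dish with lid, 170 x 110 x 79 mm, origin under its centre. Stands beyond the stud end of the board; leave it.
- tin_a: Aluminium loaf tin, 250 x 110 x 65 mm, origin under its centre, beside the board on its far side; leave it.
- tin_b: A like loaf tin, farther left; leave it.
- spoon: Wooden spoon 240 mm long lying beside the board on the robot's side; leave it.
- sieve: White plastic sieve, 150 mm wide, 50 mm high, with handle; leave it.
- bowl: White ceramic bowl, 170 mm wide, 80 mm high; leave it.
- rolling_pin: Wooden rolling pin, 50 mm thick, 430 mm long; leave it.
There are look-alikes about, which are no part of the job. Leave any pink or purple look-alike of the part that bears plate_seat alone.

How it is judged (in metres and radians):
On the way, in this order (a step that is already met when the one before it is completed fails the run):
1. the stop plate is slid home: slot end at the stud, flat on the board (horizontal distance between plate_seat and stud_foot below 0.005 m and z of plate_seat in the frame of stud_foot below 0.006 m), for 0.2 s.
2. the ring's washer presses on the plate (contact force between ring and plate above 10 N), for 0.2 s.
At the end, for the whole second after the job is handed in: The stop plate lies flat on the board and home (slot end within 5 mm of the stud, within 0.1 rad of the board's line), at rest, and the ring clamps it with more than 10 N (about 0.6 rad of turn beyond the touch) (all of step 1 and angle between the x axis of plate_seat and the x axis of stud_foot, either way round below 0.1 rad and contact force between ring and plate above 10 N and linear speed of plate below 0.01 m/s).
It fails at once if the ring is overtightened: it presses on the plate with more than 36 N (about 2 rad beyond the touch) (contact force between ring and plate above 36 N).
It fails at once if another thing on the counter is moved more than 40 mm (distance of any of butter_dish, tin_a, tin_b, spoon, sieve, bowl, rolling_pin from where it was at the start of the episode above 0.04 m).
It also fails if it takes over 72 s, if anything falls off the work surface, if the arm or the gripper's body presses on something with over 40 N, if the wrist force passes 120 N, or if a joint passes its speed limit or range.

### The arm

A 6-joint arm with a two-finger parallel gripper is mounted at the origin on the work surface. World frame = base frame: x ahead of the robot, y to its left, z up, the work surface at z = 0. Lengths are in mm, angles in rad, forces in N, time in s.
With the tool pointing down it reaches from about 350 to 975 mm from the base axis. Payload 4.9 kg.
Tool frame: the origin (TCP) lies at the very end of the fingers, on their centre line; the grasp point (between the pads) lies 19 mm behind it (arm.grip_point_offset is the distance from the TCP to the grasp point, in mm); x points along the fingers, z is the direction in which the jaws open and shut, and the axes are right-handed (so a half turn about x gives the same grasp; the last joint's range is limited). The gripper opens to 85 mm and grips with 20 to 120 N. Pads are 22 mm wide; open, the fingers measure 114 mm over their backs; the gripper's body (76 mm by 85 mm) begins 54 mm behind the grasp point. The pads swing forward as they close: fully open they stand 13 mm farther back than shut.
Start: joints at [1.077, 0.053, 1.613, -0, 1.476, -0.119], TCP at [228.793, 581.597, 231.304] pointing down, gripper open.
Joint ranges: [-3.01, 3.01], [-1.01, 2.22], [0.06, 2.58], [-1.02, 4.17], [0.09, 2.62], [-3.14, 3.14]. Speed limits (rad/s): [2.57, 2.57, 3.14, 3.14, 3.14, 3.14].

### API

Orientations are given as [roll, pitch, yaw] about the fixed x, y, z axes, in that order (R = Rz(yaw) Ry(pitch) Rx(roll)).
In Python, from rig import sensors, cams, job, arm gives the robot as it stands.
- The arm moves only by the tool move_arm, never from a script. Its argument "commands" is a list of rows, each a list of 7 numbers: the shift along the world's x, y, z each as a share of 20 mm, from -1 to 1, then the turn, a rotation vector about the world's x, y, z each as a share of 120 degrees, from -1 to 1, then the closure in counts, from 0 (fully open) to 255 (shut). A call has 1 to 10 rows; each row shifts and turns the pose as measured when the row begins; what a row does not reach is not made up. A row lasts 1/8 s, in which the tool goes at most 62.5 mm and 10.7 degrees, less where a joint would pass 70% of its speed; a pose out of reach is approached as far as the arm can. A call with a number of a shift or a turn outside -1 to 1 is refused whole. A call with a gripper value outside its range is refused whole. The fingers move at their own pace and stop on an object; "newtons" is the grip in N (left out, the last holds). Time passes only in rows, so rows that do not move let the fingers close. It gives the time, the measured TCP pose, the force and the opening at its end, in the units of the state.
- sensors.get_state(): the state, without advancing time (a new reading comes with each control period).
- cams.get_image(name): name is "side" or "top" or "wrist"; returns the picture (384x512x3 uint8, red, green, blue); there is no depth.
- cams.calibration(name): a dict with "K" (3x3 intrinsics, pixels), "world_from_camera" (4x4, takes a point from camera to world coordinates); the wrist camera has in their place "tool_from_camera" (4x4, takes a point from camera to tool coordinates, whose origin is the TCP and whose axes are the tool frame's). Camera axes: x right, y down, z forward; pixel columns grow to the right and rows downward; lengths in mm; the calibration is good to about 2 mm. A picture is of the moment at which its call begins: read the wrist's pose just before it. calibration takes no time and is no camera call.
- job.hand_in(): hands the job in, once; it reports no verdict.
The state is a dict: "t": time; "joint_positions": joint angles; "joint_velocities": joint speeds; "tau": joint torques, N m; "eef_pos": TCP position; "orientation": TCP orientation; "ft_force": force on the tool from outside, world axes, zero at the start; "ft_torque": the same for the moment, N m; "finger_gap": finger opening in mm.
Only numpy, scipy, OpenCV 4.12 (cv2) and the standard library are available. Lean on these libraries where they do the work, as an engineer would, in place of code of your own. Each camera call takes 0.05 s, during which the arm holds its last target. There are 200 camera calls.

## Working session

There is one attempt and no reset: what is moved stays moved. The work goes in short steps, Python scripts to look and compute and a tool call to move; the robot and the scene stay as the last step left them, time stands still between calls to the robot, and variables do not carry over. Pictures are saved under pics/ and viewed, about 8 in all and at most 12, crops included, and the job is handed in when it is done.

Besides the shell and the picture viewer there is one more tool, called after ">>>" as a command line: name --pt "numbers of a row" for each row, then --argument value for the rest. move_arm: Moves the arm, as the interface text tells. Its arguments: {"type":"object","properties":{"commands":{"type":"array"},"newtons":{"type":"number"}},"required":["commands"]}

```bash
mkdir -p pics; ls; cat > h.py <<'E'
import numpy as np, cv2
from rig import sensors, cams, job, arm
from scipy.spatial.transform import Rotation as R
def snap(n,f): 
    im=cams.get_image(n); cv2.imwrite('pics/'+f,im[:,:,::-1]); return im
def pose(n,s=None):
    c=cams.calibration(n); K=np.array(c['K'])
    if 'world_from_camera' in c: return K,np.array(c['world_from_camera'])
    s=s or sensors.get_state(); T=np.eye(4); T[:3,:3]=R.from_euler('xyz',s['orientation']).as_matrix(); T[:3,3]=s['eef_pos']
    return K,T@np.array(c['tool_from_camera'])
def ray(K,T,uv):
    d=T[:3,:3]@np.linalg.inv(K)@np.array([uv[0],uv[1],1.]); return T[:3,3],d/np.linalg.norm(d)
def onz(K,T,uv,z):
    o,d=ray(K,T,uv); return (o+d*(z-o[2])/d[2]).round(1)
def cross(r1,r2):
    (a,d),(b,e)=r1,r2; t=np.linalg.lstsq(np.c_[d,-e],b-a,rcond=None)[0]; p,q=a+t[0]*d,b+t[1]*e
    return ((p+q)/2).round(1), np.linalg.norm(p-q).round(1)
def proj(K,T,p):
    q=np.linalg.inv(T)@np.r_[p,1]; q=K@q[:3]; return (q[:2]/q[2]).round(1)
E
python3 - <<'E'
from h import *
s=sensors.get_state(); print(s)
a=[snap(n,n+'0.png') for n in('top','side','wrist')]
np.set_printoptions(suppress=True,precision=3)
for n in('top','side'): print(*pose(n))
print(cams.calibration('wrist'))
cv2.imwrite('pics/ts.png',cv2.resize(np.hstack(a[:2])[:,:,::-1],(800,300)))
E
```

```text
pics
{'t': 0.0, 'joint_positions': array([ 1.07697429e+00,  5.33568112e-02,  1.61430334e+00, -2.35098669e-05,
        1.47597425e+00, -1.19017450e-01]), 'joint_velocities': array([ 0.00037818,  0.00028627,  0.00058446, -0.00067611,  0.00145115,
        0.00057624]), 'tau': array([-9.59396784e-04, -3.93675506e+01, -3.70180464e+01, -2.05807919e-04,
        7.04025166e-03,  2.32496791e-05]), 'eef_pos': array([228.52626463, 581.05529566, 230.0574553 ]), 'orientation': array([ 3.03403531,  1.56875444, -2.05315601]), 'ft_force': array([ 0.12892722, -0.41582179, -0.0350206 ]), 'ft_torque': array([ 0.05135439,  0.02064493, -0.04874499]), 'finger_gap': 85.35747187273195}
[[386.577   0.    257.332]
 [  0.    386.577 199.121]
 [  0.      0.      1.   ]] [[   0.003   -0.994    0.11   345.418]
 [  -1.      -0.004   -0.004   51.777]
 [   0.005   -0.11    -0.994 1486.024]
 [   0.       0.       0.       1.   ]]
[[473.311   0.    258.159]
 [  0.    473.311 188.321]
 [  0.      0.      1.   ]] [[   0.736   -0.519    0.434  -96.147]
 [  -0.677   -0.572    0.463 -598.179]
 [   0.008   -0.635   -0.773 1160.444]
 [   0.       0.       0.       1.   ]]
{'K': array([[273.404,   0.   , 256.977],
       [  0.   , 273.404, 193.483],
       [  0.   ,   0.   ,   1.   ]]), 'tool_from_camera': array([[  -0.   ,   -0.276,    0.961, -143.172],
       [   0.001,   -0.961,   -0.276,   70.984],
       [   1.   ,    0.001,    0.   ,   -0.055],
       [   0.   ,    0.   ,    0.   ,    1.   ]])}
```

View pics/top0.png

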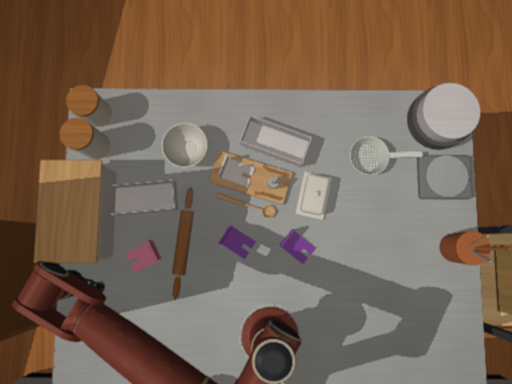

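View pics/side0.png

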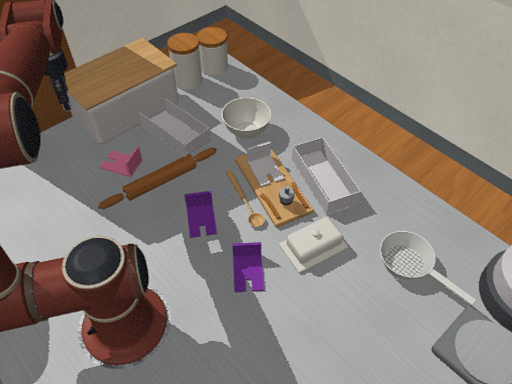

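The top view shows the board around (252,177), with the ring at about (273,182). Candidates for the plate:
- **Silver plate on the board (238,172):** chosen.
- **Purple look-alikes (237,241) and (298,245):** leave alone.
- **Pink look-alike (143,256):** leave alone.
- **Pale slip (264,250):** not a plate.

I'll check the choice in a close crop.

```bash
python3 - <<'E'
import cv2, numpy as np
t=cv2.imread('pics/top0.png')[145:210,200:300]; s=cv2.imread('pics/side0.png')[135:235,225:325]
c=cv2.resize(t,None,fx=8,fy=8,interpolation=cv2.INTER_CUBIC)
cv2.imwrite('pics/ct.png',c)
d=cv2.resize(s,None,fx=6,fy=6,interpolation=cv2.INTER_CUBIC)
cv2.imwrite('pics/cs.png',d)
E
```

```text
(no output)
```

View pics/ct.png

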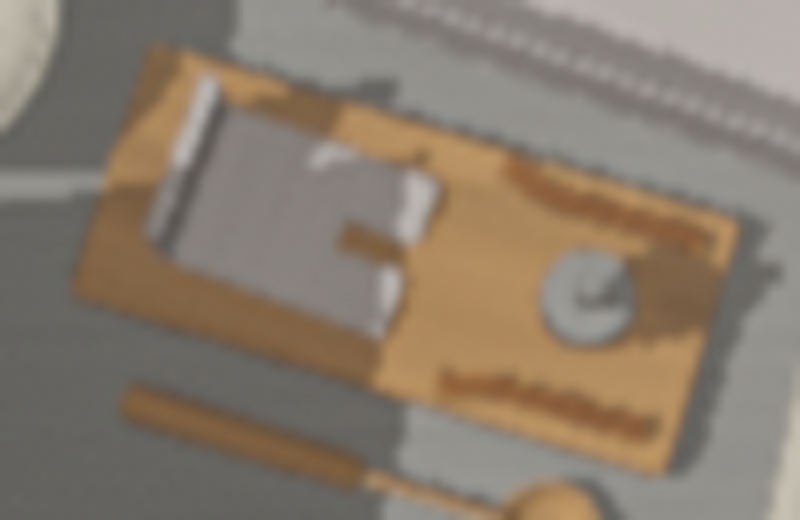

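View pics/cs.png

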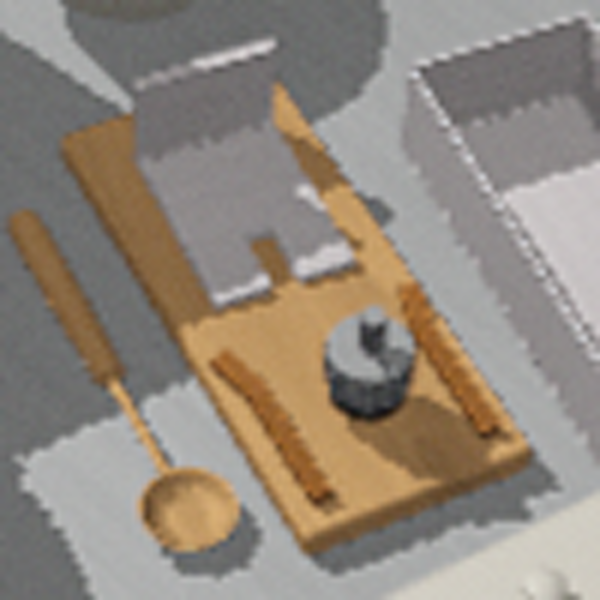

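The silver plate lies on the board with its slot towards the stud, so the choice is right. In the top crop, the fence's top edge runs (208,75) to (155,238) and the ring's top is at (588,297). In the side crop, the fence's top edge runs (135,85) to (275,42) and the ring's top is at (368,342).

```bash
python3 - <<'E'
from h import *
t=pose('top'); s=pose('side')
T=lambda u,v:(u/8+200-.44,v/8+145-.44); S=lambda u,v:(u/6+225-.42,v/6+135-.42)
B=[(158,45),(740,220),(668,472),(75,295)]
P=[onz(*t,T(*b),20) for b in B]; print('board top view',P)
L=lambda a,b:(np.linalg.norm(a-b).round(1),np.arctan2(*(b-a)[1::-1]).round(3))
print([L(P[i],P[(i+1)%4]) for i in range(4)])
for n,a,b in [('fenceL',(205,76),(275,42)),('fenceR',(152,235),(135,85)),('ring',(588,297),(368,342)),('boardNR',(668,472),(308,540)),('boardFR',(740,220),(530,450))]:
    print(n,cross(ray(*t,T(*a)),ray(*s,S(*b))))
print('ring@67',onz(*t,T(588,297),67),onz(*s,S(368,342),67))
print('studtop z91 side',onz(*s,S(372,318),91),onz(*t,T(600,292),91))
E
```

```text
board top view [array([697.1, 192.9,  20. ]), array([612.5, -88.1,  20. ]), array([490.6, -52.9,  20. ]), array([574.7, 230.9,  20. ])]
[(np.float64(293.5), np.float64(-1.863)), (np.float64(126.9), np.float64(2.86)), (np.float64(296.0), np.float64(1.283)), (np.float64(128.2), np.float64(-0.301))]
fenceL (array([668.4, 164. ,  84. ]), np.float64(2.7))
fenceR (array([592.1, 188.3,  85.6]), np.float64(0.7))
ring (array([566. , -12.4,  75.9]), np.float64(0.1))
boardNR (array([490. , -52.5,  22.2]), np.float64(1.0))
boardFR (array([611.6, -87.4,  21. ]), np.float64(1.8))
ring@67 [567.4 -12.8  67. ] [571.5  -7.6  67. ]
studtop z91 side [568.9 -11.1  91. ] [566.  -17.2  91. ]
```

```bash
cat >> h.py <<'E'
BY=-1.861
def todo(p,yaw,s=None):
    """needed shift (mm) and rotvec (deg) to bring the TCP to p, tool down, jaws (z) along yaw (mod pi)"""
    s=s or sensors.get_state(); M=R.from_euler('xyz',s['orientation']).as_matrix(); best=None
    for k in(0,np.pi):
        z=np.array([np.cos(yaw+k),np.sin(yaw+k),0]); x=np.array([0,0,-1.]); G=np.c_[x,np.cross(z,x),z]
        v=R.from_matrix(G@M.T).as_rotvec(degrees=True)
        print('t %.2f q6 %.2f shift/20'%(s['t'],s['joint_positions'][5]),((np.array(p)-s['eef_pos'])/20).round(2),'turn/120',(v/120).round(3),'gap %.1f'%s['finger_gap'],'tcp',s['eef_pos'].round(1))
E
python3 - <<'E'
from h import *
todo([630,176,190],BY)
E
```

```text
t 0.15 q6 -0.12 shift/20 [ 20.07 -20.26  -2.02] turn/120 [-1.00e-03 -1.00e-03 -1.46e+00] gap 85.0 tcp [228.5 581.2 230.3]
t 0.15 q6 -0.12 shift/20 [ 20.07 -20.26  -2.02] turn/120 [ 0.001 -0.     0.04 ] gap 85.0 tcp [228.5 581.2 230.3]
```

>>> move_arm --pt "1 -1 0 0 0 0.04 0" --pt "1 -1 0 0 0 0 0" --pt "1 -1 0 0 0 0 0" --pt "1 -1 0 0 0 0 0" --pt "1 -1 0 0 0 0 0" --pt "1 -1 0 0 0 0 0" --pt "1 -1 0 0 0 0 0" --pt "1 -1 0 0 0 0 0" --pt "1 -1 0 0 0 0 0" --pt "1 -1 0 0 0 0 0" --newtons 40

```text
t: 1.4
eef_pos: [431.0, 373.9, 225.5]
orientation: [2.724, 1.562, -2.272]
ft_force: [0.1, 0.1, 0.3]
finger_gap: 85.6
```

>>> move_arm --pt "1 -1 0 0 0 0 0" --pt "1 -1 0 0 0 0 0" --pt "1 -1 0 0 0 0 0" --pt "1 -1 0 0 0 0 0" --pt "1 -1 0 0 0 0 0" --pt "1 -1 0 0 0 0 0" --pt "1 -1 0 0 0 0 0" --pt "1 -1 0 0 0 0 0" --pt "0.5 -0.5 0 0 0 0 0" --pt "0 0 0 0 0 0 0"

```text
t: 2.65
eef_pos: [604.8, 195.9, 220.8]
orientation: [2.435, 1.555, -2.563]
ft_force: [0.1, 0.2, -1.2]
finger_gap: 85.3
```

```bash
python3 - <<'E'
from h import *
s=sensors.get_state(); todo([630,176,190],BY,s); snap('wrist','w1.png')
K,T=pose('wrist',s)
for n,p in dict(fence=[630,176,84],ring=[568,-12,67],foot=[568.7,-13,20]).items(): print(n,proj(K,T,p))
np.save('w1.npy',T)
E
```

```text
t 2.65 q6 -1.08 shift/20 [ 1.26 -1.   -1.54] turn/120 [0.01  0.006 1.498] gap 85.3 tcp [604.8 195.9 220.8]
t 2.65 q6 -1.08 shift/20 [ 1.26 -1.   -1.54] turn/120 [ 0.004 -0.006 -0.002] gap 85.3 tcp [604.8 195.9 220.8]
fence [247.3 212.7]
ring [ 75.7 201.7]
foot [ 98.5 191.9]
```

View pics/w1.png

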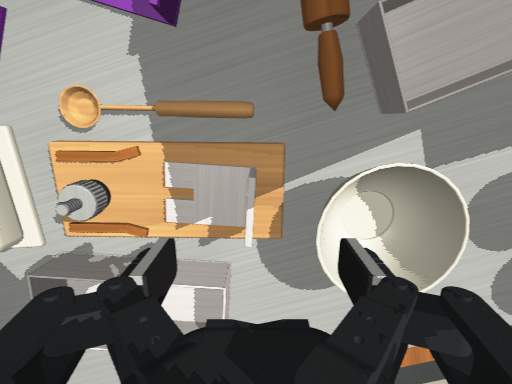

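The wrist view shows the fence top edge from (251,168) to (249,245), the board corners at (50,142), (284,143) and (283,238), and the stud tip at about (62,210).

```bash
python3 - <<'E'
from h import *
K=pose('wrist')[0]; T=np.load('w1.npy'); t=pose('top')
for n,uv,z in [('fL',(251,245),84),('fR',(251,169),84),('b1',(50,142),20),('b2',(284,143),20),('b3',(283,238),20),('studtip',(62,209),91),('ringtop',(88,200),67)]: print(n,onz(K,T,uv,z))
print(cross(ray(K,T,(251,207)),ray(*t,(200+180/8-.44,145+156/8-.44))))
print('ring top cross',cross(ray(K,T,(85,201)),ray(*t,(200+588/8-.44,145+297/8-.44))))
E
```

```text
fL [667.9 168.8  84. ]
fR [585.  193.7  84. ]
b1 [492.3 -43.9  20. ]
b2 [575.8 237.1  20. ]
b3 [699.4 202.9  20. ]
studtip [568.9 -11.3  91. ]
ringtop [570.1   2.6  67. ]
(array([635.1, 178.2,  53.1]), np.float64(1.7))
ring top cross (array([571. , -13.6,  49.9]), np.float64(1.9))
```

>>> move_arm --pt "0.6 -0.45 -1 0.004 -0.006 0 120" --pt "0.6 -0.45 -1 0 0 0 120" --pt "0 0 -1 0 0 0 120" --pt "0 0 -1 0 0 0 120" --pt "0 0 -1 0 0 0 120" --pt "0 0 0 0 0 0 120"

```text
t: 3.45
eef_pos: [625.8, 181.4, 114.6]
orientation: [1.493, 1.567, 2.783]
ft_force: [0.5, 0.4, 0.7]
finger_gap: 45.5
```

```bash
python3 - <<'E'
from h import *
s=sensors.get_state(); todo([629,178,45],BY,s); snap('wrist','w2.png')
K,T=pose('wrist',s); np.save('w2.npy',T)
E
```

```text
t 3.45 q6 -1.12 shift/20 [ 0.16 -0.17 -3.48] turn/120 [ 3.000e-03 -1.000e-03  1.496e+00] gap 45.5 tcp [625.8 181.4 114.6]
t 3.45 q6 -1.12 shift/20 [ 0.16 -0.17 -3.48] turn/120 [-0.001 -0.002 -0.004] gap 45.5 tcp [625.8 181.4 114.6]
```

View pics/w2.png

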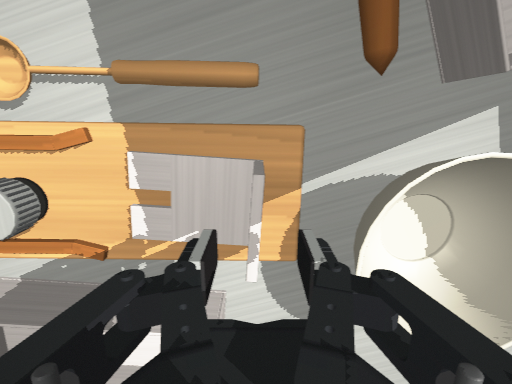

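The fence sits midway between the fingers (column 256), and the bowl is clear of the right finger. I'll go down and grip.

>>> move_arm --pt "0.16 -0.17 -1 0 0 0 120" --pt "0 0 -1 0 0 0 120" --pt "0 0 -1 0 0 0 120" --pt "0 0 -0.45 0 0 0 120" --pt "0 0 0 0 0 0 120" --pt "0 0 0 0 0 0 255" --pt "0 0 0 0 0 0 255" --pt "0 0 0 0 0 0 255" --pt "0 0 0 0 0 0 255" --newtons 25

```text
t: 4.62
eef_pos: [631.7, 178.3, 45.0]
orientation: [-0.654, 1.566, 0.636]
ft_force: [-0.0, 0.3, -2.0]
finger_gap: 7.7
```

```bash
python3 - <<'E'
from h import *
s=sensors.get_state(); todo([568.5-81*np.cos(BY),-12.5-81*np.sin(BY),45],BY,s); print(s['ft_force'].round(1),s['ft_torque'].round(2))
E
```

```text
t 4.62 q6 -1.13 shift/20 [-2.   -5.66  0.  ] turn/120 [-0.003 -0.002  1.496] gap 7.7 tcp [631.7 178.3  45. ]
t 4.62 q6 -1.13 shift/20 [-2.   -5.66  0.  ] turn/120 [-0.001  0.002 -0.004] gap 7.7 tcp [631.7 178.3  45. ]
[-0.   0.3 -2. ] [ 0.06 -0.    0.01]
```

```bash
python3 - <<'E'
from h import *
K=pose('wrist')[0]; T=np.load('w2.npy'); d=np.array([np.cos(BY),np.sin(BY)]); n=np.array([-d[1],d[0]])
for nm,uv,z in [('boardA',(128,123),20),('boardB',(128,259),20),('boardA2',(290,125),20),('boardB2',(290,260),20),('slotA',(150,190),26),('slotB',(150,207),26),('plA',(130,153),26),('plB',(130,243),26),('fA',(262,163),84),('fB',(254,281),84),('railA',(20,150),28),('railB',(20,240),28)]:
    p=onz(K,T,uv,z)[:2]; print(nm,p,'along %.1f lat %.1f'%(p@d,p@n))
print('stud',np.array([568.5,-12.5])@d,np.array([568.5,-12.5])@n)
E
```

```text
boardA [533.5  95. ] along -243.7 lat 484.0
boardB [651.8  43.8] along -228.5 lat 612.0
boardA2 [572.9 225.8] along -380.3 lat 484.3
boardB2 [696.4 194.6] along -385.7 lat 611.6
slotA [592.2  93.4] along -259.0 lat 540.7
slotB [606.9  87.4] along -257.4 lat 556.5
plA [557.3  89.4] along -245.1 lat 508.4
plB [634.6  56.2] along -235.4 lat 592.0
fA [586.9 196.1] along -355.8 lat 506.2
fB [668.5 166.9] along -351.2 lat 592.8
railA [529.5   3. ] along -154.4 lat 506.5
railB [603.1 -38.4] along -135.8 lat 588.9
stud -150.69746976403115 548.305364378937
```

>>> move_arm --pt "-0.143 -0.479 0 0 0 0 255" --pt "-0.143 -0.479 0 0 0 0 255" --pt "-0.143 -0.479 0 0 0 0 255" --pt "-0.143 -0.479 0 0 0 0 255" --pt "-0.143 -0.479 0 0 0 0 255" --pt "-0.143 -0.479 0 0 0 0 255" --pt "0 0 0 0 0 0 255"

```text
t: 5.5
eef_pos: [611.0, 119.7, 45.4]
orientation: [0.428, 1.56, 1.713]
ft_force: [-1.5, -1.2, -0.8]
finger_gap: 7.7
```

```bash
cat >> h.py <<'E'
def st():
    s=sensors.get_state(); d=np.array([np.cos(BY),np.sin(BY)]); n=np.array([-d[1],d[0]]); p=s['eef_pos']
    print('along %.1f lat %.1f z %.1f'%(p[:2]@d,p[:2]@n,p[2]),'F',s['ft_force'].round(1),'Falong %.1f'%(s['ft_force'][:2]@d),'M',s['ft_torque'].round(3),'gap %.1f'%s['finger_gap'])
    todo(p,BY,s); return s
E
python3 -c "
from h import *
st()"
```

```text
along -289.5 lat 551.2 z 45.4 F [-1.5 -1.2 -0.8] Falong 1.6 M [-0.287  0.274 -0.206] gap 7.7
t 5.50 q6 -1.22 shift/20 [0. 0. 0.] turn/120 [ 1.000e-03 -8.000e-03  1.498e+00] gap 7.7 tcp [611.  119.7  45.4]
t 5.50 q6 -1.22 shift/20 [0. 0. 0.] turn/120 [-0.005 -0.001 -0.002] gap 7.7 tcp [611.  119.7  45.4]
```

>>> move_arm --pt "0.1 -0.28 0 -0.005 0 0 255" --pt "-0.1 -0.36 0 0 0 0 255" --pt "-0.11 -0.36 0 0 0 0 255" --pt "0 0 0 0 0 0 255"

```text
t: 6.0
eef_pos: [606.3, 103.1, 45.2]
orientation: [1.075, 1.56, 2.358]
ft_force: [-1.5, -0.7, -0.9]
finger_gap: 7.9
```

```bash
python3 -c "
from h import *
s=st(); snap('wrist','w3.png'); np.save('w3.npy',pose('wrist',s)[1])"
```

```text
along -272.3 lat 551.5 z 45.2 F [-1.5 -0.7 -0.9] Falong 1.1 M [-0.205  0.306 -0.213] gap 7.9
t 6.00 q6 -1.24 shift/20 [0. 0. 0.] turn/120 [ 0.006 -0.006  1.499] gap 7.9 tcp [606.3 103.1  45.2]
t 6.00 q6 -1.24 shift/20 [0. 0. 0.] turn/120 [-0.004 -0.004 -0.001] gap 7.9 tcp [606.3 103.1  45.2]
```

View pics/w3.png

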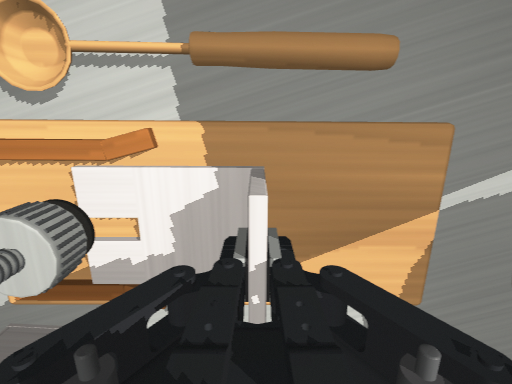

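The slot spans rows 218–240 and the plate edges are at rows 167 and 283. The far rail's inner foot is at about row 160 and the near rail's at about row 287.

```bash
python3 - <<'E'
from h import *
K=pose('wrist')[0]; T=np.load('w3.npy'); d=np.array([np.cos(BY),np.sin(BY)]); n=np.array([-d[1],d[0]])
for nm,uv,z in [('boardA',(200,121),20),('boardA0',(20,121),20),('boardB',(400,303),20),('boardB0',(60,303),20),('boardA2',(450,124),20),('slotA',(110,218),26),('slotB',(110,241),26),('slotend',(139,229),26),('plA',(76,168),26),('plB',(91,283),26),('plA2',(240,168),26),('railA',(80,160),20),('railB',(90,284),28),('studtip',(5,262),91)]:
    p=onz(K,T,uv,z)[:2]; print(nm,p,'along %.1f lat %.1f'%(p@d,p@n))
E
```

```text
boardA [531.8  89.9] along -238.3 lat 483.8
boardA0 [501.5 -12.7] along -131.3 lat 484.2
boardB [692.9 185.8] along -376.3 lat 610.8
boardB0 [622.6 -49. ] along -131.2 lat 610.6
boardA2 [576.  233.4] along -388.5 lat 485.1
slotA [571.9  16.6] along -179.6 lat 543.2
slotB [586.5   9.9] along -177.3 lat 559.1
slotend [584.1  31.2] along -197.0 lat 550.7
plA [536.7  10.5] along -163.6 lat 511.3
plB [611.3 -15.5] along -160.1 lat 590.2
plA2 [564.7 105. ] along -262.2 lat 511.0
railA [532.8  11. ] along -163.0 lat 507.4
railB [611.  -14.7] along -160.8 lat 589.7
studtip [564.2  10.9] along -171.9 lat 537.5
```

The plate sits about 3 mm towards the +y rail (lateral 550.7 against 547.5). I'll shift it back while sliding.

>>> move_arm --pt "-0.2 -0.2 0 0 0 0 255" --pt "-0.2 -0.3 0 -0.004 -0.004 0 255" --pt "-0.12 -0.4 0 0 0 0 255" --pt "-0.12 -0.4 0 0 0 0 255" --pt "0 0 0 0 0 0 255"

```text
t: 6.68
eef_pos: [593.8, 74.7, 45.2]
orientation: [-1.844, 1.566, -0.56]
ft_force: [-0.7, 0.1, -0.9]
finger_gap: 7.3
```

```bash
python3 -c "
from h import *
s=st()"
```

```text
along -241.5 lat 547.7 z 45.2 F [-0.7  0.1 -0.9] Falong 0.1 M [ 0.015 -0.022  0.029] gap 7.3
t 6.67 q6 -1.28 shift/20 [0. 0. 0.] turn/120 [-0.003  0.002  1.498] gap 7.3 tcp [593.8  74.7  45.2]
t 6.67 q6 -1.28 shift/20 [0. 0. 0.] turn/120 [ 0.001  0.002 -0.002] gap 7.3 tcp [593.8  74.7  45.2]
```

>>> move_arm --pt "-0.06 -0.25 0 0 0 0 255" --pt "-0.06 -0.2 0 0 0 0 255" --pt "0 0 0 0 0 0 255"

```text
t: 7.05
eef_pos: [592.4, 67.2, 46.1]
orientation: [-0.933, 1.563, 0.349]
ft_force: [-0.0, 1.5, -3.4]
finger_gap: 7.5
```

>>> move_arm --pt "-0.05 -0.16 0 0 0 0 255" --pt "0 0 0 0 0 0 255"

```text
t: 7.3
eef_pos: [592.5, 67.0, 46.9]
orientation: [-0.538, 1.557, 0.744]
ft_force: [0.3, 0.4, -1.8]
finger_gap: 7.9
```

```bash
python3 -c "
from h import *
s=st()"
```

```text
along -233.7 lat 548.6 z 46.9 F [ 0.3  0.4 -1.8] Falong -0.5 M [ 0.167 -0.05   0.026] gap 7.9
t 7.30 q6 -1.30 shift/20 [0. 0. 0.] turn/120 [-0.008 -0.007  1.499] gap 7.9 tcp [592.5  67.   46.9]
t 7.30 q6 -1.30 shift/20 [0. 0. 0.] turn/120 [-0.005  0.005 -0.001] gap 7.9 tcp [592.5  67.   46.9]
```

>>> move_arm --pt "-0.08 -0.27 -0.08 -0.005 0.005 0 255" --pt "-0.08 -0.27 -0.05 0 0 0 255"

```text
t: 7.55
eef_pos: [593.2, 65.5, 48.1]
orientation: [-0.149, 1.549, 1.129]
ft_force: [3.0, 20.4, 3.2]
finger_gap: 7.7
```

```bash
python3 -c "
from h import *
s=st()"
```

```text
along -232.5 lat 549.6 z 48.1 F [ 3.  20.4  3.2] Falong -20.4 M [ 3.578 -0.269 -0.274] gap 7.7
t 7.55 q6 -1.31 shift/20 [0. 0. 0.] turn/120 [ 0.007  0.015 -1.499] gap 7.7 tcp [593.2  65.5  48.1]
t 7.55 q6 -1.31 shift/20 [0. 0. 0.] turn/120 [-0.01   0.004  0.001] gap 7.7 tcp [593.2  65.5  48.1]
```

20 N of resistance: the slot end is at the stud. I'll level the tool, release and lift.

>>> move_arm --pt "0.0 0.03 -0.1 -0.01 0.004 0 255" --pt "0 0 0 0 0 0 255" --pt "0 0 0 0 0 0 180" --pt "0 0 0 0 0 0 130" --pt "0 0 0 0 0 0 130" --pt "0 0 1 0 0 0 130" --pt "0 0 1 0 0 0 130" --pt "0 0 1 0 0 0 130" --pt "0 0 1 0 0 0 130" --pt "0 0 0 0 0 0 0"

```text
t: 8.8
eef_pos: [595.6, 64.7, 136.4]
orientation: [-1.689, 1.562, -0.411]
ft_force: [-0.4, 0.0, 0.4]
finger_gap: 58.9
```

```bash
python3 -c "
from h import *
s=st(); snap('wrist','w4.png'); np.save('w4.npy',pose('wrist',s)[1])
todo([568.5,-12.5,130],BY,s)"
```

```text
along -232.4 lat 552.2 z 136.4 F [-0.4  0.   0.4] Falong 0.1 M [-0.022 -0.009  0.01 ] gap 58.9
t 8.80 q6 -1.29 shift/20 [0. 0. 0.] turn/120 [ 0.006 -0.003 -1.499] gap 58.9 tcp [595.6  64.7 136.4]
t 8.80 q6 -1.29 shift/20 [0. 0. 0.] turn/120 [0.002 0.004 0.001] gap 58.9 tcp [595.6  64.7 136.4]
t 8.80 q6 -1.29 shift/20 [-1.36 -3.86 -0.32] turn/120 [ 0.006 -0.003 -1.499] gap 58.9 tcp [595.6  64.7 136.4]
t 8.80 q6 -1.29 shift/20 [-1.36 -3.86 -0.32] turn/120 [0.002 0.004 0.001] gap 58.9 tcp [595.6  64.7 136.4]
```

View pics/w4.png

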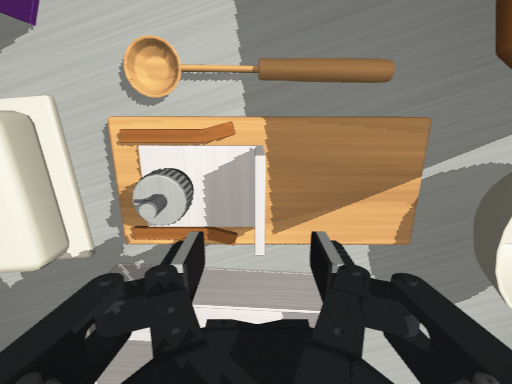

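The plate lies between the rails with the stud in its slot. The front edge is at column 140, the fence top at about column 260, the stud tip at about (149,209) and the ring's top disc at about (163,198).

```bash
python3 - <<'E'
from h import *
K=pose('wrist')[0]; T=np.load('w4.npy'); d=np.array([np.cos(BY),np.sin(BY)]); n=np.array([-d[1],d[0]])
for nm,uv,z in [('boardA',(108,117),20),('boardB',(124,244),20),('boardA2',(430,119),20),('boardB2',(412,244),20),('frontA',(138,147),26),('frontB',(146,226),26),('fA',(260,148),84),('fB',(259,254),84),('fA',(260,148),84),('studtip',(149,208),91),('ringtop',(158,202),67)]:
    p=onz(K,T,uv,z)[:2]; print(nm,p,'along %.1f lat %.1f'%(p@d,p@n))
t=pose('top'); print(cross(ray(K,T,(149,208)),ray(*t,(200+600/8,145+293/8))))
im=cams.get_image('side'); cv2.imwrite('pics/cs2.png',cv2.resize(im[140:235,230:330,::-1],None,fx=6,fy=6,interpolation=cv2.INTER_CUBIC))
E
```

```text
boardA [491.3 -46. ] along -96.5 lat 483.9
boardB [613.  -85.7] along -93.3 lat 611.9
boardA2 [577.5 235.1] along -390.5 lat 486.1
boardB2 [699.3 202.6] along -394.2 lat 612.1
frontA [524.3 -28.1] along -123.1 lat 510.4
frontB [599.  -52.3] along -121.3 lat 588.9
fA [550.3  80.6] along -234.7 lat 504.2
fB [630.5  56. ] along -234.1 lat 588.1
fA [550.3  80.6] along -234.7 lat 504.2
studtip [567.9  -9.1] along -153.8 lat 546.8
ringtop [570.5 -12.1] along -151.7 lat 550.1
(array([569.7, -19.4,  70.8]), np.float64(5.2))
```

The plate is home: its seat is at about −152 to −153, the stud at −153.5 and the yaw is under 0.02 rad. Clockwise raises q6, so I'll go over the stud at about (569,−10) while turning counter-clockwise 90°. That leaves one long stroke.

>>> move_arm --pt "-0.33 -0.93 0 0.002 0.004 0.085 0" --pt "-0.33 -0.93 0 0 0 0.085 0" --pt "-0.33 -0.93 0 0 0 0.085 0" --pt "-0.33 -0.93 0 0 0 0.085 0" --pt "0 0 0 0 0 0.085 0" --pt "0 0 0 0 0 0.085 0" --pt "0 0 0 0 0 0.085 0" --pt "0 0 0 0 0 0.085 0" --pt "0 0 0 0 0 0.05 0" --pt "0 0 0 0 0 0 0"

```text
t: 10.15
eef_pos: [556.9, -10.9, 117.7]
orientation: [0.835, 1.543, -2.59]
ft_force: [-0.6, 0.0, -0.5]
finger_gap: 85.5
```

```bash
python3 -c "
from h import *
s=sensors.get_state(); snap('wrist','w5.png'); K,T=pose('wrist',s); np.save('w5.npy',T); print(s['joint_positions'].round(2))
todo([569,-10,36],BY+np.pi/2,s)
for z in(20,41,67,91): print(z,proj(K,T,[569,-9.7,z]))"
```

```text
[-0.14  0.01  1.86 -0.02  1.3  -3.  ]
t 10.15 q6 -3.00 shift/20 [ 0.61  0.04 -4.08] turn/120 [0.018 0.011 1.497] gap 85.5 tcp [556.9 -10.9 117.7]
t 10.15 q6 -3.00 shift/20 [ 0.61  0.04 -4.08] turn/120 [ 0.007 -0.011 -0.003] gap 85.5 tcp [556.9 -10.9 117.7]
20 [241.7 201.2]
41 [240.8 208.3]
67 [239.5 218.9]
91 [237.9 231.2]
```

View pics/w5.png

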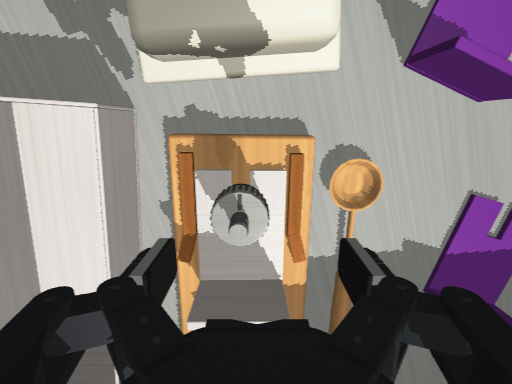

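The ring's top is centred at about (241,215) and the stud tip at (239,226), about 4 px beyond the prediction, so the stud is at about (568.5,−11.5). I'll centre and go down.

>>> move_arm --pt "0.6 -0.03 0 0.007 -0.011 0 0" --pt "0 0 0 0 0 0 0"

```text
t: 10.45
eef_pos: [569.3, -11.5, 116.9]
orientation: [-0.815, 1.569, 2.04]
ft_force: [-0.5, -0.8, -0.2]
finger_gap: 85.2
```

```bash
python3 -c "
from h import *
todo([568.5,-11.5,36],BY+np.pi/2)"
```

```text
t 10.45 q6 -3.01 shift/20 [-0.04 -0.   -4.04] turn/120 [ 0.000e+00 -1.000e-03  1.498e+00] gap 85.2 tcp [569.3 -11.5 116.9]
t 10.45 q6 -3.01 shift/20 [-0.04 -0.   -4.04] turn/120 [-0.001 -0.    -0.002] gap 85.2 tcp [569.3 -11.5 116.9]
```

>>> move_arm --pt "-0.04 0 -1 0 0 0 0" --pt "0 0 -1 0 0 0 0" --pt "0 0 -1 0 0 0 0" --pt "0 0 -1 0 0 0 0" --pt "0 0 0 0 0 0 0" --pt "0 0 0 0 0 0 200" --pt "0 0 0 0 0 0 200" --pt "0 0 0 0 0 0 200" --pt "0 0 0 0 0 0 200" --newtons 40

```text
t: 11.58
eef_pos: [568.9, -12.2, 31.1]
orientation: [-2.8, 1.568, 0.053]
ft_force: [1.0, 0.8, -7.0]
finger_gap: 43.1
```

```bash
cat >> h.py <<'E'
def yw(s): 
    z=R.from_euler('xyz',s['orientation']).as_matrix()[:,2]; return np.arctan2(z[1],z[0])
def rs(tag=''):
    s=sensors.get_state(); import json,os
    print(tag,'t %.2f yaw %.3f q6 %.3f'%(s['t'],yw(s),s['joint_positions'][5]),'tcp',s['eef_pos'].round(1),'F',s['ft_force'].round(1),'M',s['ft_torque'].round(3),'gap %.1f'%s['finger_gap'],'tau6',s['tau'][5].round(3)); 
E
python3 -c "
from h import *
rs();todo([568.5,-11.5,36],BY+np.pi/2)"
```

```text
t 11.57 yaw 2.853 q6 -3.005 tcp [568.9 -12.2  31.1] F [ 1.   0.8 -7. ] M [0.155 0.369 0.035] gap 43.1 tau6 0.008
t 11.57 q6 -3.01 shift/20 [-0.02  0.03  0.25] turn/120 [-0.002 -0.     1.499] gap 43.1 tcp [568.9 -12.2  31.1]
t 11.57 q6 -3.01 shift/20 [-0.02  0.03  0.25] turn/120 [-0.     0.001 -0.001] gap 43.1 tcp [568.9 -12.2  31.1]
```

>>> move_arm --pt "0 0 0 0 0 -0.08 200" --pt "0 0 -0.01 0 0 -0.08 200" --pt "0 0 -0.01 0 0 -0.08 200" --pt "0 0 -0.01 0 0 -0.08 200"

```text
t: 12.08
eef_pos: [568.0, -11.2, 30.1]
orientation: [-1.603, 1.569, 0.558]
ft_force: [0.3, -0.2, -3.5]
finger_gap: 43.3
```

```bash
python3 -c "
from h import *
rs();todo([568.5,-11.5,36],BY+np.pi/2)"
```

```text
t 12.07 yaw 2.161 q6 -2.313 tcp [568.  -11.2  30.1] F [ 0.3 -0.2 -3.5] M [ 0.266 -0.073  0.049] gap 43.3 tau6 -1.086
t 12.07 q6 -2.31 shift/20 [ 0.02 -0.01  0.29] turn/120 [ 1.00e-03  1.00e-03 -1.17e+00] gap 43.3 tcp [568.  -11.2  30.1]
t 12.07 q6 -2.31 shift/20 [ 0.02 -0.01  0.29] turn/120 [-0.001  0.001  0.33 ] gap 43.3 tcp [568.  -11.2  30.1]
```

Mz = 0.049 N m, which matches the free-running value of 0.05.

>>> move_arm --pt "0 0 -0.01 0 0 -0.08 200" --pt "0 0 -0.01 0 0 -0.08 200" --pt "0 0 -0.01 0 0 -0.08 200" --pt "0 0 -0.01 0 0 -0.08 200"

```text
t: 12.58
eef_pos: [567.9, -9.9, 29.3]
orientation: [-0.887, 1.566, 0.58]
ft_force: [2.2, 0.7, -5.3]
finger_gap: 43.2
```

```bash
python3 -c "
from h import *
rs()"
```

```text
t 12.57 yaw 1.467 q6 -1.619 tcp [567.9  -9.9  29.3] F [ 2.2  0.7 -5.3] M [ 0.256 -0.201  0.062] gap 43.2 tau6 -1.084
```

>>> move_arm --pt "0 0 -0.01 0 0 -0.08 200" --pt "0 0 -0.01 0 0 -0.08 200"

```text
t: 12.82
eef_pos: [568.2, -9.3, 28.8]
orientation: [-0.77, 1.564, 0.35]
ft_force: [2.0, 0.9, -4.8]
finger_gap: 42.9
```

```bash
python3 -c "
from h import *
rs()"
```

```text
t 12.82 yaw 1.120 q6 -1.271 tcp [568.2  -9.3  28.8] F [ 2.   0.9 -4.8] M [ 0.195 -0.364  0.046] gap 42.9 tau6 -1.085
```

>>> move_arm --pt "0 0 -0.01 0 0 -0.08 200" --pt "0 0 -0.01 0 0 -0.08 200"

```text
t: 13.08
eef_pos: [568.6, -8.9, 28.4]
orientation: [-0.693, 1.562, 0.081]
ft_force: [2.4, 0.6, -5.1]
finger_gap: 43.3
```

```bash
python3 -c "
from h import *
rs()"
```

```text
t 13.07 yaw 0.774 q6 -0.922 tcp [568.6  -8.9  28.4] F [ 2.4  0.6 -5.1] M [ 0.092 -0.352  0.084] gap 43.3 tau6 -1.087
```

>>> move_arm --pt "0 0 -0.01 0 0 -0.08 200" --pt "0 0 -0.01 0 0 -0.08 200"

```text
t: 13.32
eef_pos: [569.2, -8.6, 28.0]
orientation: [-0.62, 1.559, -0.193]
ft_force: [3.0, 0.8, -4.2]
finger_gap: 43.2
```

```bash
python3 -c "
from h import *
rs();todo([568.5,-11.5,36],BY+np.pi/2)"
```

```text
t 13.32 yaw 0.428 q6 -0.573 tcp [569.2  -8.6  28. ] F [ 3.   0.8 -4.2] M [ 0.004 -0.337  0.036] gap 43.2 tau6 -1.088
t 13.32 q6 -0.57 shift/20 [-0.03 -0.15  0.4 ] turn/120 [ 0.003  0.005 -0.343] gap 43.2 tcp [569.2  -8.6  28. ]
t 13.32 q6 -0.57 shift/20 [-0.03 -0.15  0.4 ] turn/120 [-0.006  0.004  1.157] gap 43.2 tcp [569.2  -8.6  28. ]
```

>>> move_arm --pt "0 0 -0.01 -0.002 0.002 -0.08 200" --pt "0 0 -0.01 -0.002 0.002 -0.08 200"

```text
t: 13.58
eef_pos: [570.0, -8.5, 27.5]
orientation: [-1.395, 1.557, -1.314]
ft_force: [1.4, -1.5, -5.5]
finger_gap: 43.1
```

```bash
python3 -c "
from h import *
rs()"
```

```text
t 13.57 yaw 0.081 q6 -0.214 tcp [570.   -8.5  27.5] F [ 1.4 -1.5 -5.5] M [ 0.032 -0.656  0.077] gap 43.1 tau6 -1.119
```

>>> move_arm --pt "0 0 -0.01 0 0 -0.08 200" --pt "0 0 -0.01 0 0 -0.08 200"

```text
t: 13.82
eef_pos: [570.5, -8.7, 27.0]
orientation: [-1.216, 1.556, -1.481]
ft_force: [1.0, -1.4, -4.3]
finger_gap: 43.0
```

```bash
python3 -c "
from h import *
rs()"
```

```text
t 13.82 yaw -0.265 q6 0.133 tcp [570.5  -8.7  27. ] F [ 1.  -1.4 -4.3] M [-0.051 -0.451  0.104] gap 43.0 tau6 -1.084
```

>>> move_arm --pt "0 0 -0.01 0 0 -0.08 200" --pt "0 0 -0.01 0 0 -0.08 200"

```text
t: 14.08
eef_pos: [571.0, -9.0, 26.6]
orientation: [-1.046, 1.556, -1.657]
ft_force: [1.5, -1.1, -4.8]
finger_gap: 42.9
```

```bash
python3 -c "
from h import *
rs()"
```

```text
t 14.07 yaw -0.611 q6 0.480 tcp [571.   -9.   26.6] F [ 1.5 -1.1 -4.8] M [-0.103 -0.438  0.071] gap 42.9 tau6 -1.08
```

>>> move_arm --pt "0 0 -0.01 0 0 -0.08 200" --pt "0 0 -0.01 0 0 -0.08 200"

```text
t: 14.32
eef_pos: [571.4, -9.5, 26.2]
orientation: [-0.896, 1.556, -1.854]
ft_force: [1.0, -2.0, -4.9]
finger_gap: 43.1
```

```bash
python3 -c "
from h import *
rs()"
```

```text
t 14.32 yaw -0.958 q6 0.826 tcp [571.4  -9.5  26.2] F [ 1.  -2.  -4.9] M [-0.069 -0.318  0.067] gap 43.1 tau6 -1.075
```

>>> move_arm --pt "0 0 -0.01 0 0 -0.08 200" --pt "0 0 -0.01 0 0 -0.08 200"

```text
t: 14.58
eef_pos: [571.6, -10.0, 25.7]
orientation: [-0.777, 1.555, -2.081]
ft_force: [1.7, -1.5, -4.9]
finger_gap: 42.9
```

```bash
python3 -c "
from h import *
rs()"
```

```text
t 14.57 yaw -1.304 q6 1.170 tcp [571.6 -10.   25.7] F [ 1.7 -1.5 -4.9] M [-0.085 -0.332  0.07 ] gap 42.9 tau6 -1.072
```

>>> move_arm --pt "0 0 -0.01 0 0 -0.08 200" --pt "0 0 -0.01 0 0 -0.08 200"

```text
t: 14.82
eef_pos: [571.6, -10.6, 25.3]
orientation: [-0.678, 1.555, -2.329]
ft_force: [-0.0, -1.7, -4.2]
finger_gap: 43.2
```

```bash
python3 -c "
from h import *
rs()"
```

```text
t 14.82 yaw -1.650 q6 1.514 tcp [571.6 -10.6  25.3] F [-0.  -1.7 -4.2] M [-0.109 -0.259  0.06 ] gap 43.2 tau6 -1.068
```

>>> move_arm --pt "0 0 -0.01 0 0 -0.08 200" --pt "0 0 -0.01 0 0 -0.08 200"

```text
t: 15.08
eef_pos: [571.4, -11.2, 24.8]
orientation: [-0.606, 1.555, -2.602]
ft_force: [0.2, -2.0, -2.9]
finger_gap: 42.9
```

```bash
python3 -c "
from h import *
rs();todo([568.5,-11.5,36],BY+np.pi/2)"
```

```text
t 15.07 yaw -1.996 q6 1.857 tcp [571.4 -11.2  24.8] F [ 0.2 -2.  -2.9] M [-0.078 -0.203  0.076] gap 42.9 tau6 -1.065
t 15.07 q6 1.86 shift/20 [-0.15 -0.01  0.56] turn/120 [ 0.009 -0.002  0.815] gap 42.9 tcp [571.4 -11.2  24.8]
t 15.07 q6 1.86 shift/20 [-0.15 -0.01  0.56] turn/120 [-0.001 -0.008 -0.685] gap 42.9 tcp [571.4 -11.2  24.8]
```

>>> move_arm --pt "0 0 -0.01 0 0 -0.08 200" --pt "0 0 -0.01 0 0 -0.08 200"

```text
t: 15.32
eef_pos: [571.0, -11.6, 24.5]
orientation: [-0.571, 1.554, -2.913]
ft_force: [-2.0, 0.2, -1.3]
finger_gap: 42.9
```

```bash
python3 -c "
from h import *
rs()"
```

```text
t 15.32 yaw -2.342 q6 2.198 tcp [571.  -11.6  24.5] F [-2.   0.2 -1.3] M [ 0.124 -0.103  0.196] gap 42.9 tau6 -0.93
```

>>> move_arm --pt "0 0 -0.01 0 0 -0.08 200" --pt "0 0 -0.01 0 0 -0.08 200"

```text
t: 15.58
eef_pos: [570.4, -11.7, 24.4]
orientation: [-0.553, 1.554, 3.043]
ft_force: [-2.3, -0.8, -1.6]
finger_gap: 42.9
```

```bash
python3 -c "
from h import *
rs()"
```

```text
t 15.57 yaw -2.687 q6 2.537 tcp [570.4 -11.7  24.4] F [-2.3 -0.8 -1.6] M [ 0.142 -0.267  0.416] gap 42.9 tau6 -0.745
```

Touch was at about 4.95 rad: Mz rose from 0.076 to 0.196 and then 0.416. I'll hold still and read.

>>> move_arm --pt "0 0 0 0 0 0 200" --pt "0 0 0 0 0 0 200"

```text
t: 15.82
eef_pos: [570.5, -11.9, 24.4]
orientation: [-0.532, 1.555, 3.068]
ft_force: [-0.1, -0.7, -4.7]
finger_gap: 42.9
```

```bash
python3 -c "
from h import *
rs()"
```

```text
t 15.82 yaw -2.683 q6 2.533 tcp [570.5 -11.9  24.4] F [-0.1 -0.7 -4.7] M [ 0.065 -0.541  0.053] gap 42.9 tau6 0.076
```

>>> move_arm --pt "0 0 -0.01 0 0 -0.072 200" --pt "0 0 -0.01 0 0 -0.072 200" --pt "0 0 -0.01 0 0 -0.072 200"

```text
t: 16.2
eef_pos: [569.8, -11.9, 24.2]
orientation: [-0.459, 1.554, 2.683]
ft_force: [-4.1, -0.5, -0.7]
finger_gap: 43.0
```

```bash
python3 -c "
from h import *
rs()"
```

```text
t 16.20 yaw -3.141 q6 2.985 tcp [569.8 -11.9  24.2] F [-4.1 -0.5 -0.7] M [-0.157 -0.623  0.406] gap 43.0 tau6 -0.651
```

>>> move_arm --pt "0 0 0 0 0 0 200" --pt "0 0 0 0 0 0 200"

```text
t: 16.45
eef_pos: [569.8, -12.1, 24.3]
orientation: [-0.424, 1.555, 2.725]
ft_force: [-2.5, -1.2, -3.2]
finger_gap: 42.9
```

```bash
python3 -c "
from h import *
rs()"
```

```text
t 16.45 yaw -3.134 q6 2.979 tcp [569.8 -12.1  24.3] F [-2.5 -1.2 -3.2] M [-0.28  -0.757  0.062] gap 42.9 tau6 0.142
```

The torque stopped rising while turning (0.416 then 0.406), so the pads may have slipped. The ring is then between 0.57 and 1.03 rad past touch. I'll regrip harder, turned back by about 80°, and add about 0.4 rad. That gives 0.97–1.43 rad past touch, well within the limits.

>>> move_arm --pt "0 0 0 0 0 0 60" --pt "0 0 0 0 0 0 60" --pt "0 0 0.2 0 0 0.01 60" --pt "0 0 0 0 0 0.085 60" --pt "0 0 0 0 0 0.085 60" --pt "0 0 0 0 0 0.085 60" --pt "0 0 0 0 0 0.085 60" --pt "0 0 0 0 0 0.085 60" --pt "0 0 0 0 0 0.085 60" --pt "0 0 0 0 0 0.085 60"

```text
t: 17.7
eef_pos: [573.6, -11.7, 34.3]
orientation: [-0.453, 1.56, -2.269]
ft_force: [-0.8, -0.1, 0.3]
finger_gap: 65.4
```

```bash
python3 -c "
from h import *
rs();todo([569,-11.5,30],-1.9)"
```

```text
t 17.70 yaw -1.816 q6 1.675 tcp [573.6 -11.7  34.3] F [-0.8 -0.1  0.3] M [-0.011 -0.016  0.028] gap 65.4 tau6 1.211
t 17.70 q6 1.67 shift/20 [-0.23  0.01 -0.21] turn/120 [ 0.004 -0.004 -0.04 ] gap 65.4 tcp [573.6 -11.7  34.3]
t 17.70 q6 1.67 shift/20 [-0.23  0.01 -0.21] turn/120 [0.005 0.006 1.46 ] gap 65.4 tcp [573.6 -11.7  34.3]
```

>>> move_arm --pt "-0.2 0 -0.15 0.004 -0.004 0 60" --pt "0 0 0 0 0 0 60" --pt "0 0 0 0 0 0 200" --pt "0 0 0 0 0 0 200" --pt "0 0 0 0 0 0 200" --pt "0 0 0 0 0 0 200" --newtons 80

```text
t: 18.45
eef_pos: [570.0, -10.6, 32.7]
orientation: [2.461, 1.567, 0.639]
ft_force: [-0.4, 1.7, 1.2]
finger_gap: 42.0
```

```bash
python3 -c "
from h import *
rs()"
```

```text
t 18.45 yaw -1.822 q6 1.670 tcp [570.  -10.6  32.7] F [-0.4  1.7  1.2] M [0.117 0.147 0.036] gap 42.0 tau6 0.04
```

>>> move_arm --pt "0 0 0 0 0 -0.08 200"

```text
t: 18.58
eef_pos: [570.0, -10.6, 32.5]
orientation: [2.442, 1.568, 0.448]
ft_force: [-0.3, 1.2, 1.0]
finger_gap: 41.7
```

```bash
python3 -c "
from h import *
rs()"
```

```text
t 18.57 yaw -1.994 q6 1.843 tcp [570.  -10.6  32.5] F [-0.3  1.2  1. ] M [0.164 0.075 0.166] gap 41.7 tau6 -1.225
```

>>> move_arm --pt "0 0 -0.01 0 0 -0.08 200"

```text
t: 18.7
eef_pos: [569.9, -10.6, 32.3]
orientation: [2.427, 1.568, 0.261]
ft_force: [0.2, 1.8, 2.7]
finger_gap: 41.9
```

```bash
python3 -c "
from h import *
rs()"
```

```text
t 18.70 yaw -2.167 q6 2.016 tcp [569.9 -10.6  32.3] F [0.2 1.8 2.7] M [0.221 0.225 0.149] gap 41.9 tau6 -0.987
```

Unexpected: only 0.15–0.17 N m while turning, with the fingers higher. The earlier rise may have been the low fingertips rubbing on a rail or the plate, because z had stopped falling then. I'll go on one row at a time and watch the slope; at this height nothing else touches.

>>> move_arm --pt "0 0 -0.01 0 0 -0.08 200"

```text
t: 18.82
eef_pos: [569.9, -10.7, 32.2]
orientation: [2.402, 1.568, 0.063]
ft_force: [-0.8, 2.4, 1.6]
finger_gap: 42.0
```

```bash
python3 -c "
from h import *
rs()"
```

```text
t 18.82 yaw -2.340 q6 2.190 tcp [569.9 -10.7  32.2] F [-0.8  2.4  1.6] M [0.206 0.246 0.176] gap 42.0 tau6 -0.956
```

>>> move_arm --pt "0 0 0 0 0 0 200" --pt "0 0 0 0 0 0 200"

```text
t: 19.08
eef_pos: [569.9, -10.6, 32.2]
orientation: [2.534, 1.568, 0.197]
ft_force: [-0.4, 1.7, 1.9]
finger_gap: 42.1
```

```bash
python3 -c "
from h import *
rs()
im=cams.get_image('side'); cv2.imwrite('pics/s6.png',cv2.resize(im[140:235,230:330,::-1],None,fx=8,fy=6,interpolation=cv2.INTER_CUBIC))"
```

```text
t 19.07 yaw -2.337 q6 2.187 tcp [569.9 -10.6  32.2] F [-0.4  1.7  1.9] M [ 0.171  0.198 -0.139] gap 42.1 tau6 -0.126
```

View pics/s6.png

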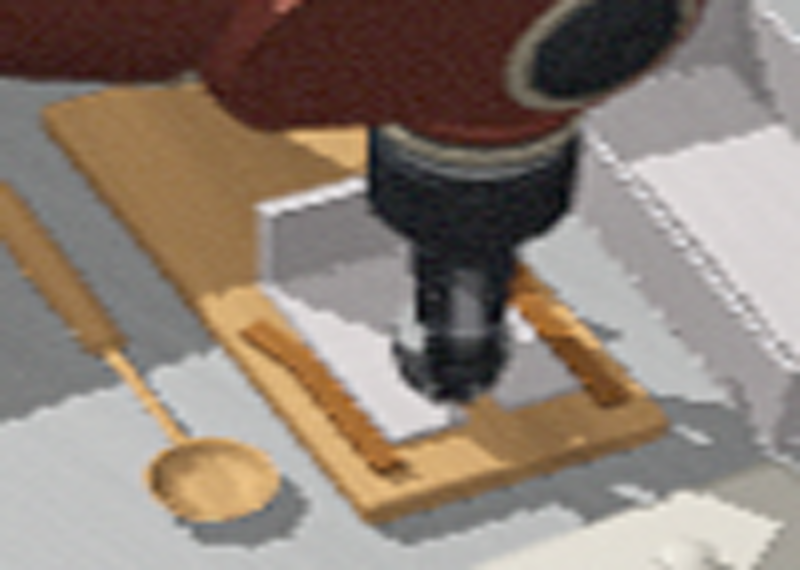

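Side view: the plate is home, the pads are well on the ring, and the fingertips are clear of the plate. Turning moment is 0.15–0.18, a light touch at most, so I'll carry on in small rows towards 0.35–0.4.

>>> move_arm --pt "0 0 -0.01 0 0 -0.08 200" --pt "0 0 -0.01 0 0 -0.08 200"

```text
t: 19.38
eef_pos: [569.9, -10.6, 31.9]
orientation: [2.4, 1.568, -0.278]
ft_force: [-1.2, 2.3, 2.0]
finger_gap: 41.9
```

```bash
python3 -c "
from h import *
rs()"
```

```text
t 19.38 yaw -2.677 q6 2.528 tcp [569.9 -10.6  31.9] F [-1.2  2.3  2. ] M [0.232 0.299 0.271] gap 41.9 tau6 -0.888
```

The slope is now 0.28 N m/rad, as described for clamping, which puts the ring about 0.7 rad past touch. I'll add about 0.35 rad.

>>> move_arm --pt "0 0 -0.01 0 0 -0.08 200" --pt "0 0 -0.01 0 0 -0.08 200"

```text
t: 19.62
eef_pos: [569.8, -10.6, 31.5]
orientation: [2.206, 1.569, -0.813]
ft_force: [-0.7, 1.9, 1.8]
finger_gap: 42.1
```

```bash
python3 -c "
from h import *
rs()"
```

```text
t 19.62 yaw -3.019 q6 2.871 tcp [569.8 -10.6  31.5] F [-0.7  1.9  1.8] M [0.28  0.223 0.285] gap 42.1 tau6 -0.836
```

>>> move_arm --pt "0 0 0 0 0 0 200" --pt "0 0 0 0 0 0 200"

```text
t: 19.88
eef_pos: [569.8, -10.6, 31.5]
orientation: [2.317, 1.569, -0.697]
ft_force: [-0.8, 2.2, 1.8]
finger_gap: 41.7
```

```bash
python3 -c "
from h import *
rs()"
```

```text
t 19.88 yaw -3.014 q6 2.866 tcp [569.8 -10.6  31.5] F [-0.8  2.2  1.8] M [ 0.277  0.247 -0.182] gap 41.7 tau6 -0.156
```

Turning moment is 0.285 and the held moment is growing. Both put the ring about 0.75–1.6 rad past touch, or 13–28 N, inside the 10–36 N window, so I'll stop there. Releasing and lifting straight up.

>>> move_arm --pt "0 0 0 0 0 0 120" --pt "0 0 0 0 0 0 60" --pt "0 0 0 0 0 0 0" --pt "0 0 0 0 0 0 0" --pt "0 0 1 0 0 0 0" --pt "0 0 1 0 0 0 0" --pt "0 0 1 0 0 0 0" --pt "0 0 1 0 0 0 0" --pt "0 0 1 0 0 0 0" --pt "0 0 0 0 0 0 0"

```text
t: 21.12
eef_pos: [571.6, -12.0, 142.2]
orientation: [2.544, 1.56, -0.465]
ft_force: [0.2, -0.7, 0.4]
finger_gap: 85.7
```

```bash
python3 -c "
from h import *
rs(); s=sensors.get_state(); snap('wrist','w7.png'); np.save('w7.npy',pose('wrist',s)[1])"
```

```text
t 21.12 yaw -3.009 q6 2.860 tcp [571.6 -12.  142.2] F [ 0.2 -0.7  0.4] M [0.031 0.01  0.002] gap 85.7 tau6 0.0
```

View pics/w7.png

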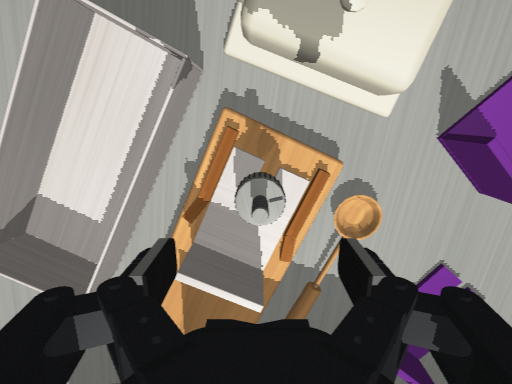

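The plate is in place and everything else is undisturbed. The ring's top shows a dark radial mark pointing right at about (277,199). I'll compare it with the starting view w5 to check the actual turn (mod 2π).

```bash
python3 - <<'E'
import cv2,numpy as np
a=cv2.imread('pics/w5.png')[175:255,200:280]; b=cv2.imread('pics/w7.png')[160:240,220:300]
cv2.imwrite('pics/m.png',cv2.resize(np.hstack([a,b]),None,fx=5,fy=5,interpolation=cv2.INTER_CUBIC))
E
```

```text
(no output)
```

View pics/m.png

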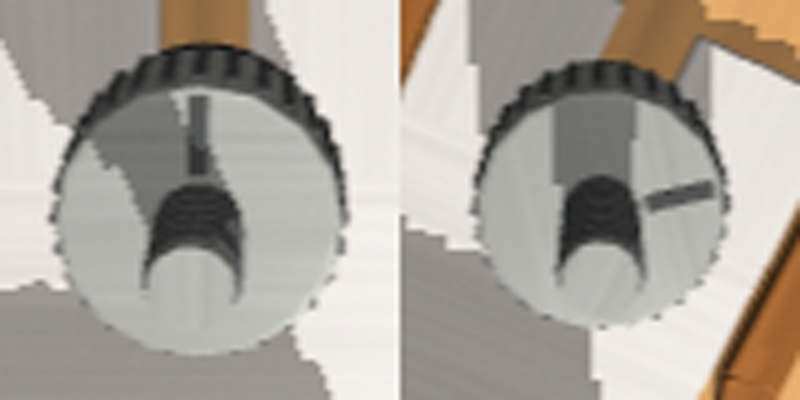

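The mark is real: left it runs from (199,95) to (197,172) and right from (648,206) to (714,187). The stud's shadow is separate.

```bash
python3 - <<'E'
from h import *
K=pose('wrist')[0]
def ang(T,o,c0,pts,z):
    f=lambda p:onz(K,T,((p[0]-c0)/5+o[0]-.4,p[1]/5+o[1]-.4),z)[:2]
    a,b=map(f,pts); d=b-a; print(a,b); return np.arctan2(d[1],d[0])
A=ang(np.load('w5.npy'),(200,175),0,[(197,172),(199,95)],67)
B=ang(np.load('w7.npy'),(220,160),400,[(648,206),(714,187)],59)
print(A,B,'clockwise turn mod 2pi',(A-B)%(2*np.pi), '+2pi',(A-B)%(2*np.pi)+2*np.pi,'hand total',2.853+3.141+(3.014-1.822))
E
```

```text
[567.  -17.3] [563.2 -28.6]
[560.8 -12. ] [550.  -16.9]
-1.8951993948645396 -2.71566299705585 clockwise turn mod 2pi 0.8204636021913103 +2pi 7.1036489093708965 hand total 7.186
```

The mark shows 7.10 rad of real turn against 7.19 by hand, so there was no slip. With touch at 6.3 rad at the latest, that is at least 0.8 rad (about 13.6 N) past touch, in line with the torque. Last check is the plate's place, then hand in.

```bash
python3 - <<'E'
from h import *
K=pose('wrist')[0]; T=np.load('w7.npy'); d=np.array([np.cos(BY),np.sin(BY)]); n=np.array([-d[1],d[0]])
for nm,uv,z in [('endA',(224,108),20),('endB',(342,162),20),('frontA',(236,149),26),('frontB',(309,181),26),('fenceA',(178,274),84),('fenceB',(261,310),84),('stud',(260.5,214),91)]:
    p=onz(K,T,uv,z)[:2]; print(nm,'along %.1f lat %.1f'%(p@d,p@n))
E
```

```text
endA along -95.0 lat 610.7
endB along -94.1 lat 486.5
frontA along -124.4 lat 585.6
frontB along -123.5 lat 508.7
fenceA along -232.1 lat 587.2
fenceB along -235.5 lat 509.3
stud along -152.7 lat 547.5
```

```bash
python3 -c "
from h import *
print(job.hand_in())"
```

```text
the job is handed in; nothing more can be done
None
```

I slid the stop plate home against the stud, let go of it, screwed the ring nut down in two grips and handed the job in at about 21 s of the 72 s allowed. The hand-in reports no verdict.

**Plate:** in the last wrist view it was within about 1.5 mm of home and less than 0.05 rad off the board's line, and the other things in view had not been moved.

**Clamping:** the mark on the ring's top shows 7.10 rad of turn, against 7.19 rad by the hand's angle. The final turning moment was 0.285 N m. I put this at 0.8 to 1.6 rad past the touch, or about 13 to 28 N; this force was never measured directly.

**Checks that disagreed:**
- **Early torque rise:** during the first grip the torque rose at about 5 rad, which looked like the touch. After I regripped higher it fell to about 0.15 N m and then climbed more gently, so I took the first rise as the low fingertips rubbing. If that rise had been the real touch, the ring would now be about 2.1 rad past it, over the limit. The low final moment speaks against that.
- **Touch angle:** the torque points scatter, so the exact touch angle is uncertain, and the held-still moment came out with the opposite sign.

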